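Unlock the medicine box on the kitchen counter

ROBOT

A 6-joint arm with a two-finger parallel gripper is mounted at the origin on the work surface. World frame = base frame: x ahead of the robot, y to its left, z up, the work surface at z = 0. Lengths are in m, angles in rad, forces in N, time in s.
With the tool pointing down it reaches from about 0.3 to 0.75 m from the base axis. Payload 8.5 kg.
Tool frame: the origin (TCP) lies between the finger pads; the fingertips stand 8 mm ahead of it and the grasp point (between the pads) lies 11 mm behind it (manip.tip_extent is the z of the fingertips in the tool frame, in m); z points along the fingers, y is the line along which they close (so a half turn about z gives the same grasp; the last joint's range is limited). The gripper opens to 85 mm and grips with 20 to 120 N. Pads are 22 mm wide; open, the fingers measure 114 mm over their backs; the gripper's body (76 mm by 85 mm) begins 54 mm behind the grasp point. The pads swing forward as they close: fully open they stand 13 mm farther back than shut.
Start: joints at [0.947, 0.381, 1.297, -0, 1.464, -0.215], TCP at [0.219, 0.505, 0.239] pointing down, gripper open.
Joint ranges: [-3.11, 3.11], [-0.89, 2.33], [0.22, 2.48], [-1.42, 4.56], [0.17, 2.85], [-2.88, 2.88]. Speed limits (rad/s): [2.39, 2.39, 3.14, 3.14, 3.14, 3.14].

INTERFACE

Orientations are given as a 3x3 rotation matrix whose columns are the frame's x, y, z axes.
In Python, from workcell import manip, cams gives the robot as it stands.
- The arm moves only by the tool move_arm, never from a script. Its argument "commands" is text: rows parted by semicolons, each of 5 numbers parted by spaces: the gripper's target within -1 to 1 (shut at 1, half-way at 0, fully open at -1), then the shift along the tool's x, y, z in m, then the turn about the tool's z in degrees. A call has 1 to 12 rows; each row shifts and turns the commanded pose from where the row before left it, along the tool's axes as they then stand; what a row does not reach is not made up. A row lasts 1/12 s, in which the tool goes at most 41.7 mm and 7.16 degrees, less where a joint would pass 70% of its speed; a pose out of reach is approached as far as the arm can. A call is refused whole if a number of a shift passes 0.0417 or a number of a turn 7.16, either way. A call with a gripper value outside its range is refused whole. The fingers move at their own pace and stop on an object; the grip force is fixed at half the most. Time passes only in rows, so rows that do not move let the fingers close. It gives the time, the measured TCP pose, the force, the opening and the grip force at its end, in the units of the state.
- manip.read_state(): the state, without advancing time (a new reading comes with each control period).
- cams.read_camera(name): name is "side" or "top"; returns a dict with "color" (420x560x3 uint8, red, green, blue), "fx", "fy", "cx", "cy" (pixels), "T" (4x4, takes a point from camera to world coordinates). Camera axes: x right, y down, z forward; pixel columns grow to the right and rows downward; lengths in m; the calibration is good to about 2 mm. A picture is of the moment at which its call begins. There is no depth.
- manip.hand_in(): hands the job in; it is judged then, once.
The state is a dict: "time": time; "q": joint angles; "qvel": joint speeds; "effort": joint torques, N m; "eef_pos": TCP position; "eef_rot": TCP orientation; "ft_force": force on the tool from outside, world axes, zero at the start; "torque": the same for the moment, N m; "gripper_width": opening from 0.0 (shut) to 1.0 (fully open); "gripper_force": force on a finger pad.
Only numpy, scipy, OpenCV 4.12 (cv2) and the standard library are available. Lean on these libraries where they do the work, as an engineer would, in place of code of your own. Each camera call takes 0.05 s, during which the arm holds its last target. There are 200 camera calls.

TASK

Take the orange-handled key out of the wooden key stand, feel for the keyway in the brass lock on top of the white medicine box and push the key in fully home without forcing it, then turn it clockwise until the hidden bolt lets go and the blue drawer springs out. Leave the key standing in the lock and let go; leave the blue key in the stand and everything else on the counter where it is.

Things in the scene. Friction and masses are not known exactly. Their poses are not given: they have to be found in the camera images.
- key: The right key, orange handle, upright in the stand. Origin: centre of the shaft's lower tip; z up the shaft. Handle: flat plate 30 mm along x, 12 mm thick along y, from z=38 to 82 mm; grip it across the thickness (y). A white mark at the handle's top corner is on its +x side. 60 g, give or take.
- key_tip (a point): Centre of the lower tip of the orange key's shaft (the key's origin). Shaft diameter 10 mm, flat square-edged tip, 34 mm long.
- key_bit (a point): Outer end of the orange key's flat bit, 14 mm from the axis along the key's +x, 5 mm above the tip. The bit is 4 mm thick (key's y), from z=1 to 9 mm, square edges.
- key_collar (a point): Centre of the underside of the orange key's dark steel collar, 34 mm above the tip. Collar 22 mm in diameter, 4 mm thick; it rests on the stand's top, and on the lock's face when the key is fully home.
- key_grip (a point): Middle of the orange handle, 62 mm above the tip: the place to grip, from above.
- spare: The wrong key, blue handle, same size and axes, but its bit is 7.5 mm thick and does not fit the lock. It stands in the other hole of the stand, 80 mm from the orange key; which key is in which hole varies. Leave it alone.
- stand: Fixed wooden key stand, 56 mm (x) by 150 mm (y) by 46 mm high, origin: centre of its underside. Two slots at y=-40 and +40 mm, where a key stands with its +x along the stand's -y. Lift a key straight up at least 36 mm to clear it.
- medbox: Fixed white steel medicine box with a red cross on top, 200 mm (x) by 220 mm (y) by 120 mm high, origin: centre of its underside. The blue drawer in front, on the box's -x side, needs 45 mm free. On top sits a square brass lock, 56 mm (x) by 64 mm (y), its flat face at z=128 mm.
- lock_mount (a point): Right-hand end of the slotted lock mount, level with the brass face (box frame x=-30, y=-16, z=128 mm), axes as the box. The lock is screwed down somewhere along the mount: the centre of its keyway lies 4 to 28 mm from this point along the box's +y, exactly in line. How far is not measured: feel for it with a light push.
- keyway (a point): Point 10 mm from lock_mount along the box's +x: in line with the middle of the bit's slot. Keyway: square opening 12.6 mm wide for the shaft, at its centre, with a slot 6.4 mm wide for the bit from it to 15.5 mm from the centre along the box's +x (away from the drawer). The key enters upright with its +x along the box's +x.
- chamber (a point): Point 34 mm below lock_mount: the height of the tip when fully home. The brass is 22 mm thick with a free chamber below: the key turns only within 3 mm of fully home. Over 80 N between key and box, even for a moment, counts as forcing: touch down slowly (5 mm/s).
- turn_axis (a point): Point 28 mm above lock_mount: handle height when home. The key turns clockwise seen from above: about 0.2 rad free, then against the bolt's cam (about 0.06 N m and friction); the drawer is let go at about 1.1 rad in all, hard stop at about 1.35. Hardly any turn the other way. A turned key cannot be pulled out.
- drawer (a joint): How far the blue drawer stands out, m: 0 shut (held by the hidden bolt), 0.045 fully out. A spring pushes it out towards the box's -x by itself once the bolt is clear.
- mug: Blue mug, 80 mm across, 90 high; a bystander, leave alone. Origin at the centre of its underside.
- jar: Amber jar, 70 mm across, 110 high; a bystander, leave alone. Origin at the centre of its underside.
- tin: Tin with a green label, 74 mm across, 100 high; a bystander, leave alone. Origin at the centre of its underside.
- spatula: Spatula lying on the counter, handle to its own -x; a bystander, leave alone.
- salt: White salt shaker, 44 mm across, 80 high; a bystander, leave alone. Origin at the centre of its underside.
Not all that is in view belongs to the job. Several things have the shape of the key; the one meant has the colours described above.

How it is judged:
On the way, in this order (a step that is already met when the one before it is completed fails the run):
1. the orange key is lifted clear of the stand in the gripper (height (world z) of key_tip above 0.06 m and contact force between the fingers and key above 0.5 N), for 0.1 s.
2. the key is fully home in the lock, within 3 mm (z of key_tip in the frame of medbox below 0.097 m and x of key_tip in the frame of medbox between -0.035 and -0.025 m and y of key_tip in the frame of medbox between -0.017 and 0.017 m and angle between key's own z axis and vertical below 0.15 rad), for 0.1 s.
3. the drawer has sprung out (value of joint drawer above 0.035 m), for 0.1 s.
At the end, for the whole second after the job is handed in: the drawer stands at least 35 mm out and still; the orange key stands in the lock upright within 0.15 rad, at rest, at most 4 mm short of fully home, let go (value of joint drawer above 0.035 m and velocity of joint drawer below 0.02 m/s and z of key_tip in the frame of medbox below 0.098 m and x of key_tip in the frame of medbox between -0.035 and -0.025 m and y of key_tip in the frame of medbox between -0.017 and 0.017 m and angle between key's own z axis and vertical below 0.15 rad and linear speed of key below 0.02 m/s); the robot touches nothing.
It fails at once if the key is forced: more than 80 N between the key and the medicine box (contact force between key and medbox above 80 N).
It fails at once if the robot pushes on the medicine box itself with more than 25 N (contact force between any of the fingers, the arm and medbox above 25 N).
It fails at once if the blue key is disturbed by more than 15 mm (distance of spare from where it was at the start of the episode above 0.015 m).
It fails at once if something else on the counter is moved by more than 30 mm (distance of any of mug, jar, tin, spatula, salt from where it was at the start of the episode above 0.03 m).
It also fails if it takes over 64 s, if anything falls off the work surface, if the arm or the gripper's body presses on something with over 40 N, if the wrist force passes 120 N, or if a joint passes its speed limit or range.

## Working session

There is one attempt and no reset: what is moved stays moved. The work goes in short steps, Python scripts to look and compute and a tool call to move; the robot and the scene stay as the last step left them, time stands still between calls to the robot, and variables do not carry over. Pictures are saved under pics/ and viewed, at most 10 in all, crops included, and the job is handed in when it is done.

Besides the shell and the picture viewer there is one more tool, called by a JSON object that holds its "fn" and its "kwargs". move_arm: Moves the arm, as the interface text tells. Its arguments: {"type":"object","properties":{"commands":{"type":"string"}},"required":["commands"]}

```bash
mkdir -p pics; ls; python3 - <<'E'
from workcell import manip, cams
import cv2
for n in ("side","top"):
    c=cams.read_camera(n); cv2.imwrite(f"pics/{n}0.png",c["color"][:,:,::-1]); print(n,c["fx"],c["fy"],c["cx"],c["cy"],c["T"].round(4).tolist())
s=manip.read_state(); print(s["time"],s["eef_rot"],s["ft_force"],manip.tip_extent)
E
```

```text
pics
side 480.08974504060666 480.08974504060666 288.99375065158375 207.5381365556764 [[-0.9516, -0.2191, 0.2154, 0.3645], [-0.3067, 0.7168, -0.6262, 0.692], [-0.0172, -0.6619, -0.7494, 0.9135], [0.0, 0.0, 0.0, 1.0]]
top 392.4274584759826 392.4274584759826 284.59884946212145 210.83259270490348 [[0.0344, -0.9786, 0.2027, 0.3806], [-0.9994, -0.0331, 0.01, -0.0161], [-0.003, -0.2029, -0.9792, 1.1151], [0.0, 0.0, 0.0, 1.0]]
0.1 [[-9.17598211e-01  3.97508409e-01 -7.66986450e-04]
 [ 3.97509060e-01  9.17597589e-01 -1.10048117e-03]
 [ 2.66334399e-04 -1.31468361e-03 -9.99999100e-01]] [-0.18009925 -0.58957558 -0.3120894 ] 0.008
```

View pics/side0.png

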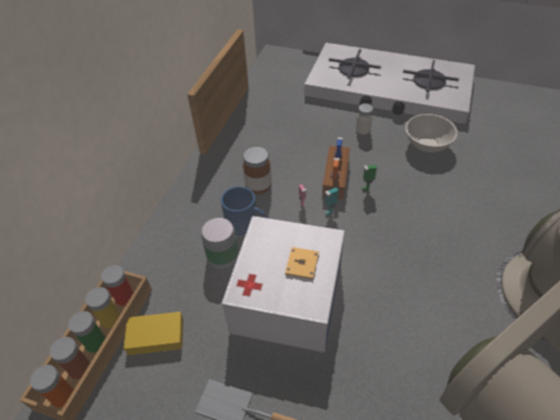

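View pics/top0.png

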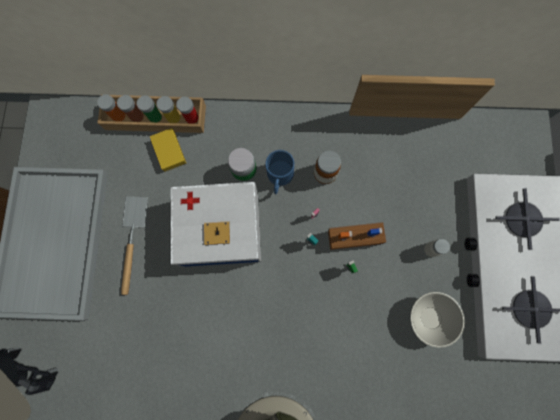

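The orange key stands in the stand at side (337,163) and top (346,235). It could be confused with the blue key at side (339,145), top (376,232), or with the loose keys: pink at side (302,192), teal at (331,200) and green at (369,173). By its colour, the orange one in the stand is the right one, and I'll check that in a crop.

```bash
cat > h.py <<'E'
import numpy as np, cv2
from workcell import manip, cams
def ray(c,u,v):
    d=c["T"][:3,:3]@np.array([(u-c["cx"])/c["fx"],(v-c["cy"])/c["fy"],1]); return c["T"][:3,3],d
def plane(c,u,v,z):
    o,d=ray(c,u,v); return o+d*(z-o[2])/d[2]
def two(c1,p1,c2,p2):
    o,d=ray(c1,*p1);p,e=ray(c2,*p2)
    s=np.linalg.lstsq(np.c_[d,-e],p-o,rcond=None)[0]; a=o+d*s[0];b=p+e*s[1]
    return (a+b)/2,np.linalg.norm(a-b)
def crop(c,x,y,w,h,k): return cv2.resize(c["color"][y:y+h,x:x+w,::-1],None,fx=k,fy=k,interpolation=cv2.INTER_CUBIC)
E
python3 - <<'E'
from h import *
S=cams.read_camera("side");T=cams.read_camera("top")
a=crop(T,320,215,75,42,5); b=crop(T,160,175,110,95,5)[:, :]
c=crop(S,310,130,75,70,5); d=crop(S,225,215,125,70,5)
im=np.zeros((600,800,3),np.uint8)
def put(m,x,y,w,h): im[y:y+h,x:x+w]=cv2.resize(m,(w,h))
put(a,0,0,400,224);put(b,0,230,428,370);put(c,410,0,240,224);put(d,430,340,370,207)
cv2.imwrite("pics/crop1.png",im)
E
```

```text
(no output)
```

View pics/crop1.png

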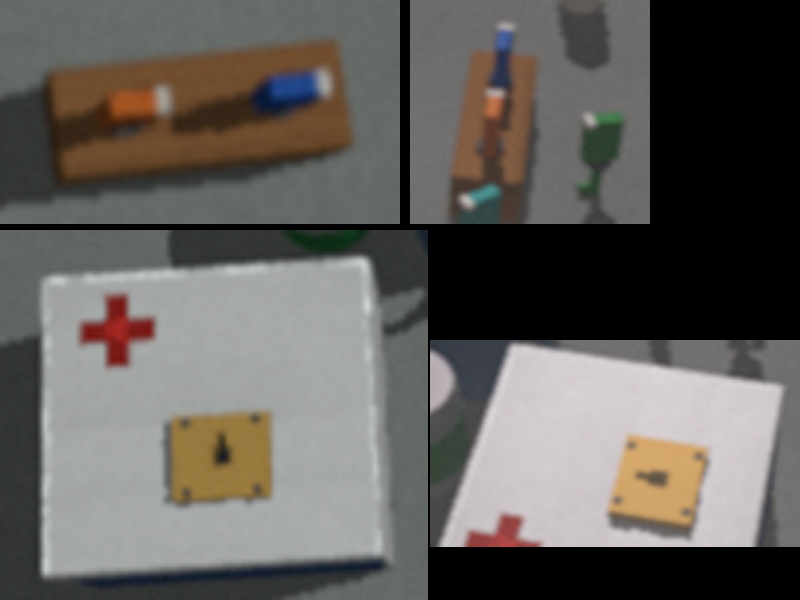

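The crop confirms it: the orange key is at the left of the stand in the top view, around (346,235), with its white mark on the right, so its +x points towards world -y. The brass plate is at top (217,233), with the slot pointing up the image (box +x). Next I'll measure the poses.

```bash
cat >> h.py <<'E'
def mask(c,lo,hi,roi):
    x,y,w,h=roi; hsv=cv2.cvtColor(c["color"],cv2.COLOR_RGB2HSV); m=np.zeros(hsv.shape[:2],np.uint8)
    m[y:y+h,x:x+w]=cv2.inRange(hsv,np.array(lo),np.array(hi))[y:y+h,x:x+w]; return m
def big(m):
    return max(cv2.findContours(m,cv2.RETR_EXTERNAL,cv2.CHAIN_APPROX_NONE)[0],key=cv2.contourArea)
def onplane(c,cnt,z): return np.array([plane(c,u,v,z)[:2] for u,v in cnt.reshape(-1,2)],np.float32)
def rect(c,m,z):
    r=cv2.minAreaRect(onplane(c,big(m),z)*1000); return np.round(r[0],1),np.round(r[1],1),round(r[2],1)
E
python3 - <<'E'
from h import *
S=cams.read_camera("side");T=cams.read_camera("top")
roiT={"stand":(320,210,75,45),"box":(160,175,110,100)}
for n,c,rs,rb in(("top",T,(322,212,70,42),(160,175,110,100)),("side",S,(310,135,50,70),(220,210,130,135))):
    hs=cv2.cvtColor(c["color"],cv2.COLOR_RGB2HSV)
    o=mask(c,(3,170,120),(13,255,255),rs); b=mask(c,(105,120,60),(130,255,255),rs)
    print(n,"orange px",cv2.boundingRect(o),"blue",cv2.boundingRect(b))
    br=mask(c,(12,110,110),(28,255,255),rb); print(" brass",rect(c,br,.128))
    w=mask(c,(0,0,165 if n=="top" else 150),(180,40,255),rb); print(" box top",rect(c,w,.12))
    # keyway dark inside brass rect
    r=cv2.minAreaRect(big(br)); x,y,ww,hh=cv2.boundingRect(big(br))
    k=mask(c,(0,0,0),(180,255,95),(x+7,y+5,ww-14,hh-10)); ys,xs=np.nonzero(k); print(" hole px",sorted(zip(ys,xs)))
    st=mask(c,(3,90,40),(16,255,255),rs); print(" stand",rect(c,st,.046))
# white mark & orange values near keys
print(T["color"][228:243,338:358,0]); 
for row in cv2.cvtColor(T["color"],cv2.COLOR_RGB2HSV)[229:242,339:356]: print([tuple(map(int,p)) for p in row][::2])
E
```

```text
top orange px (341, 232, 8, 5) blue (370, 229, 9, 6)
 brass (array([521.6, 165.9]), array([53.3, 62. ]), 5.3)
 box top (array([553.3, 175.8]), array([197.4, 219.7]), 5.4)
 hole px [(np.int64(228), np.int64(216)), (np.int64(228), np.int64(217)), (np.int64(229), np.int64(216)), (np.int64(229), np.int64(217)), (np.int64(230), np.int64(216)), (np.int64(230), np.int64(217)), (np.int64(231), np.int64(215)), (np.int64(231), np.int64(216)), (np.int64(231), np.int64(217)), (np.int64(231), np.int64(218)), (np.int64(232), np.int64(215)), (np.int64(232), np.int64(216)), (np.int64(232), np.int64(217)), (np.int64(232), np.int64(218)), (np.int64(233), np.int64(215)), (np.int64(233), np.int64(216)), (np.int64(233), np.int64(217)), (np.int64(233), np.int64(218)), (np.int64(234), np.int64(215)), (np.int64(234), np.int64(216)), (np.int64(234), np.int64(217)), (np.int64(234), np.int64(218))]
 stand (array([ 539., -205.]), array([ 58.4, 153.8]), 8.3)
side orange px (0, 0, 0, 0) blue (338, 140, 3, 16)
 brass (array([521.2, 165.5]), array([53. , 62.3]), 5.5)
 box top (array([551.4, 174.9]), array([202. , 2
[... 2489 characters left out ...]
13, 155, 64)]
[(13, 220, 65), (11, 201, 90), (11, 203, 83), (12, 213, 73), (13, 207, 75), (13, 150, 90), (14, 131, 99), (13, 152, 57), (13, 148, 55)]
[(11, 197, 62), (10, 174, 60), (8, 123, 58), (10, 116, 55), (13, 146, 75), (14, 151, 96), (14, 149, 101), (14, 158, 55), (13, 151, 54)]
[(13, 174, 57), (11, 88, 49), (4, 31, 57), (12, 78, 65), (14, 140, 93), (15, 152, 104), (15, 151, 101), (14, 147, 66), (14, 151, 66)]
[(14, 155, 64), (13, 124, 64), (11, 82, 75), (13, 122, 90), (14, 143, 105), (15, 150, 109), (14, 150, 107), (14, 149, 94), (13, 152, 94)]
[(14, 145, 93), (14, 143, 96), (13, 133, 100), (14, 150, 104), (14, 146, 110), (14, 147, 111), (14, 146, 112), (15, 149, 108), (14, 146, 108)]
```

```bash
python3 - <<'E'
from h import *
S=cams.read_camera("side");T=cams.read_camera("top")
print("key handle top",plane(T,347,234,.094).round(4))
cb=np.array([552.5,175.4]);a=np.radians(5.4);R=np.array([[np.cos(a),-np.sin(a)],[np.sin(a),np.cos(a)]])
for n,c,(x,y,w,h) in(("T",T,(209,226,15,14)),("S",S,(292,254,20,14))):
    g=c["color"][y:y+h,x:x+w,0].astype(float); print(g.astype(int))
    ww=np.clip(np.median(g)*.85-g,0,None); v,u=np.mgrid[y:y+h,x:x+w]
    p=plane(c,(ww*u).sum()/ww.sum(),(ww*v).sum()/ww.sum(),.128)[:2]*1000
    print(n,"hole centroid",p, "box frame",R.T@(p-cb))
print("mount",cb+R@[-30,-16])
E
```

```text
key handle top [ 0.5354 -0.1715  0.094 ]
[[148 149 150 151 150 148 142 134 138 147 152 151 151 151 151]
 [150 150 151 150 152 147 132 107 113 141 153 151 151 153 150]
 [150 151 151 150 151 149 132  88  86 136 152 151 151 151 150]
 [149 151 151 150 149 147 128  80  75 129 150 150 151 151 152]
 [150 151 150 151 146 133 111  72  59 104 135 149 151 152 151]
 [151 151 150 151 146 127  94  60  43  73 122 145 151 152 150]
 [151 150 150 151 147 126  83  46  33  60 115 145 151 151 152]
 [151 152 151 152 147 129  80  40  29  60 114 146 150 152 151]
 [150 150 151 151 146 129  88  60  59  78 120 144 152 153 152]
 [150 152 150 150 148 139 118 110 117 124 140 150 152 152 153]
 [151 151 151 150 150 147 142 141 146 147 151 150 152 152 152]
 [151 151 152 151 150 149 150 149 151 150 152 150 152 153 152]
 [150 152 151 149 151 150 151 151 150 152 153 151 150 151 152]
 [152 152 152 151 150 149 150 151 151 151 151 151 152 151 152]]
T hole centroid [524.93675683 164.70095357] box frame [-28.44778573  -8.05763336]
[[214 214 213 215 213 214 213 213 213 212 213 214 213 212 213 213 212 212
  212 210]
 [214 213
[... 512 characters left out ...]
73 145 131 122 112 104  97  98  98 102 124 167 198 210 212 211
  209 210]
 [210 205 199 188 181 165 137 111 102  98  99 101 128 173 202 211 210 207
  207 209]
 [209 209 208 208 204 196 174 143 126 122 114 114 139 180 203 209 208 209
  208 208]
 [206 209 209 209 210 207 198 184 173 165 155 153 166 191 206 209 207 208
  209 208]
 [208 210 210 209 209 208 208 204 202 198 194 193 196 204 207 207 207 207
  207 208]
 [208 209 207 209 209 209 210 208 209 210 209 208 207 208 208 207 206 206
  206 207]
 [210 209 209 208 207 208 208 208 209 210 209 210 209 208 208 206 207 206
  206 205]]
S hole centroid [524.77827873 164.40653239] box frame [-28.63326798  -8.33583378]
mount [524.13887408 156.64775917]
```

{"fn": "move_arm", "kwargs": {"commands": "-1 0 0 0 7;-1 0 0 0 7;-1 0 0 0 7;-1 0 0 0 7;-1 0 0 0 7;-1 0 0 0 7;-1 0 0 0 7;-1 0 0 0 7;-1 0 0 0 2.3"}}

```text
time: 1.15
eef_pos: [0.2186, 0.5046, 0.2393]
eef_rot: [[-0.138, 0.99, -0.0], [0.99, 0.138, -0.0], [-0.0, -0.0, -1.0]]
ft_force: [-1.2, -0.1, -0.2]
gripper_width: 1.001
gripper_force: 0.0
```

{"fn": "move_arm", "kwargs": {"commands": "-1 -.0395 .0122 0 0;-1 -.0395 .0122 0 0;-1 -.0395 .0122 0 0;-1 -.0395 .0122 0 0;-1 -.0395 .0122 0 0;-1 -.0395 .0122 0 0;-1 -.0395 .0122 0 0;-1 -.0395 .0122 0 0;-1 -.0395 .0122 0 0;-1 -.0395 .0122 0 0;-1 -.0395 .0122 0 0;-1 -.0395 .0122 0 0"}}

```text
time: 2.15
eef_pos: [0.4321, 0.0546, 0.2396]
eef_rot: [[-0.144, 0.99, 0.001], [0.99, 0.144, 0.0], [-0.0, 0.001, -1.0]]
ft_force: [1.5, 0.3, 0.3]
gripper_width: 0.997
gripper_force: 0.0
```

{"fn": "move_arm", "kwargs": {"commands": "-.3 -.0395 .0122 0 0;-.3 -.0395 .0122 0 0;-.3 -.0395 .0122 0 0;-.3 -.0395 .0122 0 0;-.3 -.0395 .0122 0 0;-.3 -.0395 .0122 0 -.2;-.3 0 0 .03 0;-.3 0 0 .03 0;-.3 0 0 0 0"}}

```text
time: 2.9
eef_pos: [0.5362, -0.1669, 0.1741]
eef_rot: [[-0.146, 0.989, -0.009], [0.989, 0.146, 0.005], [0.006, -0.008, -1.0]]
ft_force: [-0.3, 0.5, -1.4]
gripper_width: 0.653
gripper_force: 0.0
```

```bash
python3 - <<'E'
from h import *
S=cams.read_camera("side");T=cams.read_camera("top")
im=np.hstack([crop(S,300,110,80,100,5),crop(T,320,195,75,100,5)]); cv2.imwrite("pics/c2.png",im)
E
```

```text
(no output)
```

View pics/c2.png

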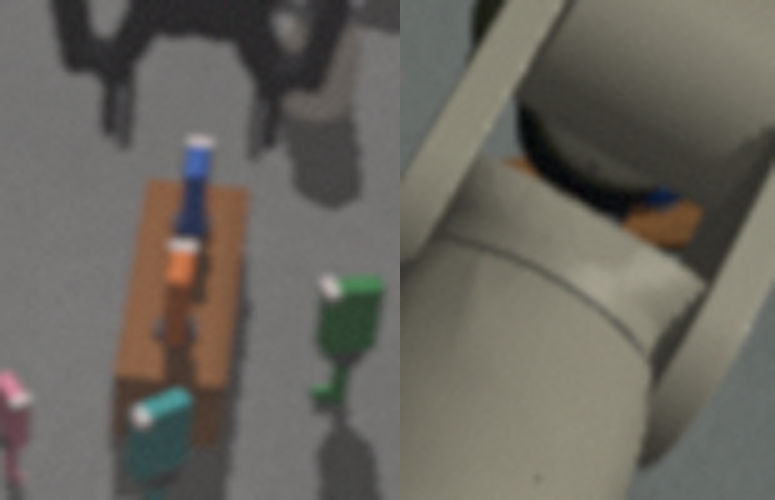

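Side view: the orange key stands upright below the gripper, with its top face at about (336.4, 161.5) and its collar at (335,175). The loose green and teal keys are clear of the fingers.

```bash
python3 - <<'E'
from h import *
S=cams.read_camera("side")
print(plane(S,336.4,161.5,.094), plane(S,335.2,175,.05))
hs=S["color"]; 
for v in range(154,182): print(v,[tuple(map(int,p)) for p in hs[v,332:342]][::2])
print(manip.read_state()["eef_pos"])
E
```

```text
[ 0.5341675  -0.17230928  0.094     ] [ 0.53395215 -0.16917926  0.05      ]
154 [(135, 95, 69), (103, 82, 77), (56, 62, 83), (46, 55, 82), (57, 58, 75)]
155 [(135, 95, 70), (102, 79, 70), (51, 56, 78), (48, 56, 84), (56, 58, 73)]
156 [(135, 95, 69), (106, 79, 66), (59, 58, 73), (49, 54, 76), (54, 55, 67)]
157 [(136, 95, 69), (130, 106, 95), (109, 102, 104), (92, 87, 94), (64, 58, 63)]
158 [(139, 100, 76), (160, 141, 133), (166, 156, 154), (146, 136, 133), (84, 72, 68)]
159 [(135, 96, 71), (170, 143, 132), (193, 169, 162), (171, 153, 147), (97, 80, 72)]
160 [(135, 96, 71), (174, 122, 100), (198, 142, 121), (166, 127, 114), (89, 71, 61)]
161 [(135, 93, 69), (174, 107, 73), (200, 121, 80), (153, 97, 70), (79, 61, 50)]
162 [(136, 95, 68), (178, 108, 69), (200, 119, 75), (149, 89, 59), (71, 55, 45)]
163 [(139, 96, 68), (183, 110, 72), (196, 115, 72), (142, 84, 55), (72, 56, 48)]
164 [(141, 95, 67), (190, 114, 74), (193, 114, 72), (133, 78, 52), (75, 59, 49)]
165 [(141, 96, 68), (179, 108, 69), (181, 107, 68), (122, 74, 51), (81, 63, 51)]
166 [(132, 93, 67), (144, 88, 59), (152, 90, 59), (
[... 520 characters left out ...]
45), (96, 63, 50), (108, 82, 71), (133, 98, 72)]
174 [(99, 80, 75), (96, 61, 46), (93, 59, 46), (95, 78, 73), (131, 94, 73)]
175 [(98, 80, 76), (97, 61, 46), (93, 61, 47), (89, 76, 74), (129, 94, 70)]
176 [(91, 73, 71), (97, 60, 46), (91, 59, 47), (84, 70, 68), (130, 93, 71)]
177 [(87, 63, 57), (98, 60, 45), (88, 57, 46), (80, 65, 60), (129, 92, 69)]
178 [(96, 69, 55), (92, 59, 45), (83, 56, 46), (88, 66, 55), (132, 94, 68)]
179 [(108, 78, 59), (79, 59, 50), (76, 57, 48), (103, 76, 60), (134, 95, 70)]
180 [(113, 83, 62), (72, 56, 49), (72, 58, 51), (109, 80, 61), (135, 94, 70)]
181 [(114, 82, 63), (71, 57, 47), (70, 57, 47), (107, 79, 62), (135, 96, 69)]
[ 0.53875523 -0.16728158  0.18084132]
```

{"fn": "move_arm", "kwargs": {"commands": "-.3 -.002 -.005 0 0;-.3 0 0 .02 0;-.3 0 0 .02 0;-.3 0 0 .02 0;-.3 0 0 .02 0;-.3 0 0 0 0;-.3 0 0 0 0"}}

```text
time: 3.63
eef_pos: [0.5338, -0.1701, 0.1005]
eef_rot: [[-0.148, 0.989, 0.001], [0.989, 0.148, -0.0], [-0.001, 0.001, -1.0]]
ft_force: [-0.1, 0.7, 0.3]
gripper_width: 0.651
gripper_force: 0.0
```

{"fn": "move_arm", "kwargs": {"commands": "-.3 0 0 .012 0;-.3 0 0 .012 0;-.3 0 0 .011 0;-.3 0 0 0 0;1 0 0 0 0;1 0 0 0 0;1 0 0 0 0;1 0 0 0 0;1 0 0 0 0;1 0 0 0 0;1 0 0 0 0;1 0 0 0 0"}}

```text
time: 4.63
eef_pos: [0.5349, -0.1703, 0.0656]
eef_rot: [[-0.147, 0.989, 0.004], [0.989, 0.147, -0.001], [-0.002, 0.003, -1.0]]
ft_force: [4.7, 2.1, 6.6]
gripper_width: 0.132
gripper_force: 59.6
```

{"fn": "move_arm", "kwargs": {"commands": "1 0 0 -.005 0;1 0 0 -.01 0;1 0 0 -.01 0;1 0 0 -.015 0;1 0 0 -.02 0;1 0 0 -.02 0;1 0 0 -.02 0;1 0 0 -.02 0;1 0 0 -.02 0;1 0 0 0 0;1 0 0 0 0;1 0 0 0 0"}}

```text
time: 5.63
eef_pos: [0.533, -0.1698, 0.2031]
eef_rot: [[-0.147, 0.989, -0.002], [0.989, 0.147, 0.001], [0.001, -0.002, -1.0]]
ft_force: [-0.4, 0.2, -0.8]
gripper_width: 0.133
gripper_force: 59.8
```

{"fn": "move_arm", "kwargs": {"commands": "1 0 0 -.005 -7;1 0 0 -.005 -7;1 0 0 -.005 -7;1 0 0 -.005 -7;1 0 0 0 -7;1 0 0 0 -7;1 0 0 0 -7;1 0 0 0 -7;1 0 0 0 -7;1 0 0 0 -7;1 0 0 0 -7;1 0 0 0 -7"}}

```text
time: 6.63
eef_pos: [0.5331, -0.1698, 0.2226]
eef_rot: [[-0.999, -0.049, -0.003], [-0.049, 0.999, 0.002], [0.003, 0.002, -1.0]]
ft_force: [-0.1, 0.6, 0.3]
gripper_width: 0.131
gripper_force: 59.7
```

{"fn": "move_arm", "kwargs": {"commands": "1 0 0 0 -3;1 0 0 0 0;1 0 0 0 0"}}

```text
time: 6.88
eef_pos: [0.5333, -0.1699, 0.2231]
eef_rot: [[-0.996, -0.093, -0.002], [-0.093, 0.996, 0.001], [0.002, 0.001, -1.0]]
ft_force: [0.1, -0.0, -1.5]
gripper_width: 0.133
gripper_force: 59.7
```

```bash
python3 - <<'E'
from h import *
s=manip.read_state();print(s["eef_pos"],np.degrees(np.arctan2(s["eef_rot"][1,1],s["eef_rot"][0,1])))
S=cams.read_camera("side")
p=np.r_[s["eef_pos"]-[0,0,.03],1]; q=np.linalg.inv(S["T"])@p; u=S["fx"]*q[0]/q[2]+S["cx"];v=S["fy"]*q[1]/q[2]+S["cy"];print(u,v)
x,y=int(u-40),int(v-35); print(x,y); cv2.imwrite("pics/c3.png",crop(S,x,y,80,75,8))
E
```

```text
[ 0.53328515 -0.16990287  0.22312509] 95.36245898502088
338.938408755525 130.96113973052024
298 95
```

View pics/c3.png

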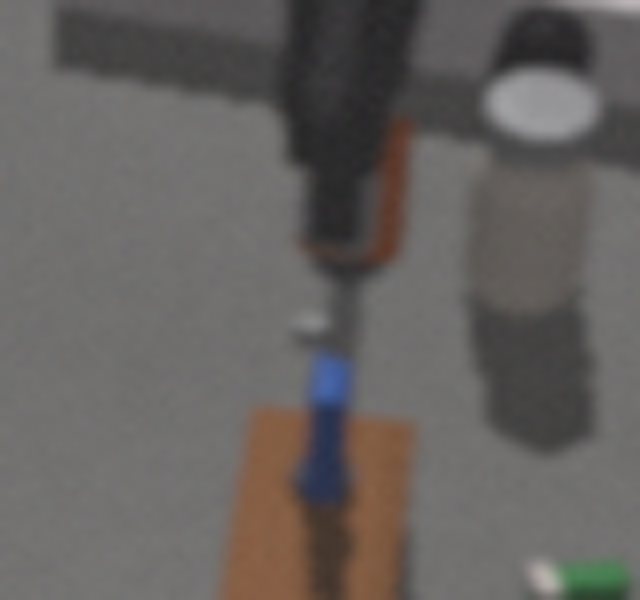

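```bash
cat >> h.py <<'E'
def keyplane(c,s,u,v,off=0):
    "point on vertical plane of key (normal tool y, offset off), in tool x (mm, key +x = -tool x sign shown), and height above tip"
    n=s["eef_rot"][:,1]; o,d=ray(c,u,v); p=o+d*((s["eef_pos"]+off*n-o)@n)/(d@n); r=p-s["eef_pos"]
    return round(-1000*r@s["eef_rot"][:,0],1),round(1000*(r[2]+.0536),1)
E
python3 - <<'E'
from h import *
s=manip.read_state();S=cams.read_camera("side");print(s["eef_rot"].round(3)[:,:2].tolist())
g=cv2.cvtColor(S["color"],cv2.COLOR_RGB2GRAY)
for v in range(126,140): print(v,g[v,330:352])
for v in (131,132,133,134,135,136): print(v,keyplane(S,s,341.1,v))
print("bit end",keyplane(S,s,298+293/8,95+322/8))
yo=s["eef_rot"][1,1]; sgn=1 if yo>0 else -1
print("handle bottom L,R",keyplane(S,s,298+302/8,95+245/8,.006*sgn),keyplane(S,s,298+402/8,95+263/8,.006*sgn))
E
```

```text
[[-0.996, -0.093], [-0.093, 0.996], [0.002, 0.001]]
126 [115 112 112 113 110 101  83  68  61  61  64  65  67  68  67  68  68  82
  99 111 115 113]
127 [112 110 114 113 113 108  92  72  60  58  56  60  57  61  61  66  78  93
 106 111 112 113]
128 [112 111 113 112 111 112  99  84  66  55  55  51  52  54  63  78  95 105
 109 114 113 112]
129 [110 111 112 111 113 111 108  98  83  69  56  56  58  67  80  94 105 112
 111 114 111 112]
130 [111 112 110 112 111 114 115 110  97  82  72  66  74  87 100 108 110 112
 112 112 112 114]
131 [112 112 113 112 111 111 113 111 102  87  74  74  82  97 109 113 111 111
 112 113 111 113]
132 [113 113 112 113 110 110 112 109 102  85  76  77  83  98 110 113 113 113
 113 112 111 112]
133 [114 113 112 113 114 115 116 115 103  87  77  76  84 100 112 113 113 112
 112 113 113 113]
134 [111 112 111 113 117 122 126 126 111  88  75  77  84  99 109 111 111 110
 111 111 113 113]
135 [111 111 111 113 118 120 125 125 113  91  77  76  87 102 111 113 112 110
 113 112 113 112]
136 [114 114 112 111 104  99 101 101  93  81  75  78  89 103 111 112 113 110
 112 111 111 112]
137 [111 112 112 112 102  90  84  79  75  75  72  79  89 102 112 113 112 111
 111 113 112 110]
138 [110 112 113 110 105 100  95  88  79  75  72  79  91 106 113 112 112 113
 111 111 112 111]
139 [110 110 111 114 110 108 106  98  89  85  83  82  94 104 111 111 114 113
 112 113 111 110]
131 (np.float64(-5.0), np.float64(24.1))
132 (np.float64(-5.2), np.float64(21.1))
133 (np.float64(-5.4), np.float64(18.2))
134 (np.float64(-5.6), np.float64(15.2))
135 (np.float64(-5.8), np.float64(12.2))
136 (np.float64(-6.0), np.float64(9.2))
bit end (np.float64(9.3), np.float64(9.0))
handle bottom L,R (np.float64(7.6), np.float64(42.6)) (np.float64(-21.3), np.float64(40.7))
```

Side view: the key hangs straight, with its bit pointing left (+x). The shaft is at about (341,133), roughly 5 mm behind the TCP along the key's x axis. I'll move it over the lock and measure the key and the hole together there.

{"fn": "move_arm", "kwargs": {"commands": "1 -.0026 .0334 0 0;1 -.0026 .0334 0 0;1 -.0026 .0334 0 0;1 -.0026 .0334 0 0;1 -.0026 .0334 0 0;1 -.0026 .0334 0 0;1 -.0026 .0334 0 0;1 -.0026 .0334 0 0;1 -.0026 .0334 0 0;1 -.0026 .0334 0 0;1 0 0 0 0;1 0 0 0 0"}}

```text
time: 7.98
eef_pos: [0.5272, 0.1663, 0.224]
eef_rot: [[-0.995, -0.097, -0.001], [-0.097, 0.995, -0.0], [0.001, -0.0, -1.0]]
ft_force: [0.0, -0.6, -0.1]
gripper_width: 0.132
gripper_force: 59.7
```

{"fn": "move_arm", "kwargs": {"commands": "1 0 0 .01 0;1 0 0 .01 0;1 0 0 0 0;1 0 0 0 0;1 0 0 0 0"}}

```text
time: 8.4
eef_pos: [0.528, 0.1643, 0.2048]
eef_rot: [[-0.996, -0.094, 0.001], [-0.094, 0.996, -0.0], [-0.001, -0.0, -1.0]]
ft_force: [0.3, 0.5, -0.0]
gripper_width: 0.134
gripper_force: 59.7
```

```bash
python3 - <<'E'
from h import *
S=cams.read_camera("side");T=cams.read_camera("top")
cv2.imwrite("pics/c4.png",np.hstack([crop(S,270,215,60,70,7),cv2.resize(crop(T,185,200,60,70,6),(360,490))]))
s=manip.read_state();print(s["eef_pos"],s["ft_force"])
E
```

```text
[0.52794671 0.16455489 0.2049524 ] [ 0.31793613  0.3262723  -1.77823694]
```

View pics/c4.png

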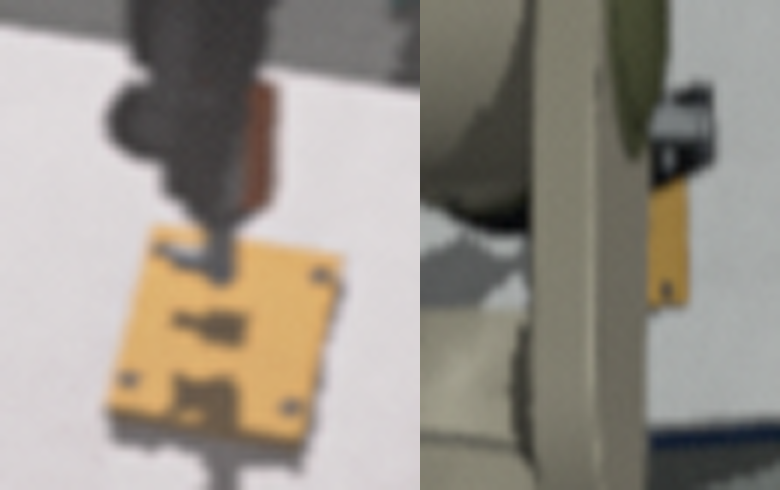

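Side view: the tip centre is at about (301.8, 253.6) and the keyway's square centre at about (302.4, 261.9), with its slot running left to (294.6, 260.5). The top camera is blocked by the arm.

```bash
python3 - <<'E'
from h import *
S=cams.read_camera("side");g=S["color"][:,:,0]
for v in range(247,266): print(v,g[v,290:312])
s=manip.read_state();e=s["eef_pos"];R=s["eef_rot"]
tip=plane(S,301.8,253.6,e[2]-.0536)
h=plane(S,302.2,261.6,.128); sl=plane(S,294.6,260.3,.128)
print("tip",tip,"rel tcp",-(tip-e)@R[:,0]*1000,(tip-e)@R[:,1]*1000)
print("hole",h,"slot end",sl,"delta hole-tip tool x,y mm",(h-tip)@R[:,:2]*1000)
E
```

```text
247 [219 220 222 222 224 223 219 192 153 105  78  77  85 110 149 190 215 223
 223 221 220 219]
248 [219 218 217 216 219 222 225 215 178 124  90  85  95 134 183 214 222 223
 221 221 220 219]
249 [217 206 188 182 193 208 215 208 179 129  96  90 103 145 193 221 222 221
 221 221 219 219]
250 [215 192 156 144 155 173 183 180 159 122  96  92 102 146 194 221 223 220
 221 221 220 219]
251 [217 199 172 151 137 135 140 146 134 110  96  91 103 146 193 221 223 221
 221 221 221 220]
252 [219 219 211 193 158 125 112 112 108  99  92  90 104 144 194 220 223 222
 223 221 220 220]
253 [221 222 224 218 192 163 147 137 122 102  93  87 104 148 196 220 223 221
 221 221 221 221]
254 [222 222 223 222 219 210 206 195 170 134 105  95 116 165 206 221 222 221
 221 220 221 221]
255 [221 221 223 223 223 224 223 220 204 174 145 135 152 189 218 221 221 221
 221 222 221 221]
256 [221 221 222 222 222 222 223 224 220 211 196 191 198 216 222 222 222 222
 221 220 221 222]
257 [222 222 221 222 222 222 223 224 223 222 220 220 222 222 223 222 222 221
 221 220 220 220]
258 [221 221 222 221 219 214 217 220 221 213 207 209 21
[... 225 characters left out ...]
220]
261 [221 220 220 212 183 154 139 128 118 105 100 104 103 106 129 178 212 219
 220 219 218 219]
262 [219 219 219 218 209 202 193 175 145 116 104 105 102 106 137 184 215 220
 219 219 219 219]
263 [220 219 219 219 219 220 219 207 183 149 137 126 119 120 146 189 217 219
 219 218 217 219]
264 [219 218 219 218 219 220 220 219 212 195 183 176 164 162 177 203 218 218
 219 219 217 218]
265 [219 219 219 219 218 220 220 219 220 218 215 212 208 206 210 216 216 218
 217 218 217 218]
tip [0.52279157 0.16196899 0.1512656 ] rel tcp -5.370576079252436 -2.1871537446326674
hole [0.52120427 0.16424695 0.128     ] slot end [0.53655498 0.16570599 0.128     ] delta hole-tip tool x,y mm [1.38490862 2.41906321]
```

```bash
python3 - <<'E'
from h import *
S=cams.read_camera("side")
s=manip.read_state();e=s["eef_pos"];R=s["eef_rot"]
tip=plane(S,300.95,253.1,e[2]-.0536)
h=plane(S,301.75,261.4,.128)
print("tip",tip,"rel tcp",-(tip-e)@R[:,0]*1000,(tip-e)@R[:,1]*1000)
print("hole",h,"delta hole-tip tool x,y mm",(h-tip)@R[:,:2]*1000, e)
E
```

```text
tip [0.52474662 0.16124124 0.15116885] rel tcp -3.441618082111426 -3.17213707204327
hole [0.52219702 0.16404943 0.128     ] delta hole-tip tool x,y mm [2.28889751 3.03915033] [0.52783003 0.16472534 0.20476885]
```

{"fn": "move_arm", "kwargs": {"commands": "1 .0022 .001 .005 0;1 0 0 .005 0;1 0 0 .004 0;1 0 0 .003 0;1 0 0 .002 0;1 0 0 .0005 0;1 0 0 .0004 0;1 0 0 .0004 0;1 0 0 .0004 0;1 0 0 .0004 0"}}

```text
time: 9.43
eef_pos: [0.5254, 0.1657, 0.1833]
eef_rot: [[-0.995, -0.095, 0.0], [-0.095, 0.995, 0.0], [-0.0, -0.0, -1.0]]
ft_force: [-0.2, -0.1, -0.6]
gripper_width: 0.13
gripper_force: 59.7
```

{"fn": "move_arm", "kwargs": {"commands": "1 0 0 .0004 0;1 0 0 .0004 0;1 0 0 .0004 0;1 0 0 .0004 0;1 0 0 0 0"}}

```text
time: 9.85
eef_pos: [0.5253, 0.1657, 0.1815]
eef_rot: [[-0.995, -0.095, -0.0], [-0.095, 0.995, -0.0], [0.0, -0.0, -1.0]]
ft_force: [-0.4, -0.5, -0.5]
gripper_width: 0.131
gripper_force: 59.7
```

{"fn": "move_arm", "kwargs": {"commands": "1 0 0 .0004 0;1 0 0 .0004 0;1 0 0 .0004 0;1 0 0 .0004 0;1 0 0 0 0"}}

```text
time: 10.27
eef_pos: [0.5253, 0.1657, 0.1799]
eef_rot: [[-0.995, -0.095, -0.0], [-0.095, 0.995, -0.0], [0.0, -0.0, -1.0]]
ft_force: [-0.3, -0.9, -1.3]
gripper_width: 0.134
gripper_force: 59.7
```

{"fn": "move_arm", "kwargs": {"commands": "1 0 0 .0004 0;1 0 0 .0004 0;1 0 0 .0004 0;1 0 0 .0004 0;1 0 0 0 0"}}

```text
time: 10.68
eef_pos: [0.5253, 0.1657, 0.1783]
eef_rot: [[-0.995, -0.095, -0.0], [-0.095, 0.995, 0.0], [0.0, 0.0, -1.0]]
ft_force: [0.4, -0.4, -0.7]
gripper_width: 0.134
gripper_force: 59.7
```

{"fn": "move_arm", "kwargs": {"commands": "1 0 0 .0004 0;1 0 0 .0004 0;1 0 0 .0004 0;1 0 0 .0004 0;1 0 0 0 0"}}

```text
time: 11.1
eef_pos: [0.5253, 0.1657, 0.1767]
eef_rot: [[-0.995, -0.095, -0.0], [-0.095, 0.995, 0.0], [0.0, 0.0, -1.0]]
ft_force: [0.7, 1.0, -0.5]
gripper_width: 0.135
gripper_force: 59.7
```

{"fn": "move_arm", "kwargs": {"commands": "1 0 0 .0004 0;1 0 0 .0004 0;1 0 0 .0004 0;1 0 0 .0004 0;1 0 0 .0004 0;1 0 0 .0004 0;1 0 0 .0004 0;1 0 0 .0004 0;1 0 0 0 0"}}

```text
time: 11.85
eef_pos: [0.5253, 0.1657, 0.1735]
eef_rot: [[-0.995, -0.095, -0.0], [-0.095, 0.995, -0.0], [0.0, -0.0, -1.0]]
ft_force: [-0.4, 0.2, -0.8]
gripper_width: 0.132
gripper_force: 59.7
```

```bash
python3 - <<'E'
from h import *
S=cams.read_camera("side");cv2.imwrite("pics/c5.png",crop(S,270,215,60,70,8))
s=manip.read_state();print(s["eef_pos"],s["ft_force"],s["torque"])
E
```

```text
[0.52534188 0.1657094  0.1735734 ] [ 1.12499492  0.46456524 -1.21905827] [-0.02826122  0.00085188 -0.04597206]
```

View pics/c5.png

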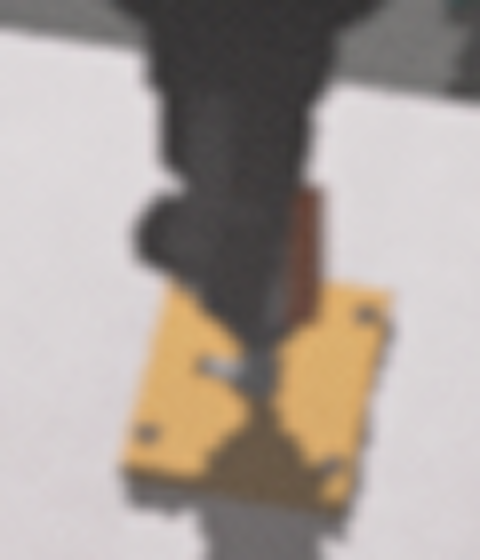

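Side view: the shaft has entered the keyway and the bit, at about (295.5, 260), is flush in the slot, with no contact force. I'll continue down.

{"fn": "move_arm", "kwargs": {"commands": "1 0 0 .0005 0;1 0 0 .0005 0;1 0 0 .0005 0;1 0 0 .0005 0;1 0 0 .0005 0;1 0 0 .0005 0;1 0 0 .0005 0;1 0 0 .0005 0;1 0 0 .0005 0;1 0 0 .0005 0;1 0 0 .0005 0;1 0 0 .0005 0"}}

```text
time: 12.9
eef_pos: [0.5253, 0.1657, 0.1676]
eef_rot: [[-0.995, -0.095, -0.0], [-0.095, 0.995, -0.0], [0.0, -0.0, -1.0]]
ft_force: [0.4, -0.3, -0.7]
gripper_width: 0.135
gripper_force: 59.7
```

{"fn": "move_arm", "kwargs": {"commands": "1 0 0 .0005 0;1 0 0 .0005 0;1 0 0 .0005 0;1 0 0 .0005 0;1 0 0 .0005 0;1 0 0 .0005 0;1 0 0 .0005 0;1 0 0 .0005 0;1 0 0 .0005 0;1 0 0 .0005 0;1 0 0 .0005 0;1 0 0 .0005 0"}}

```text
time: 13.9
eef_pos: [0.5254, 0.1657, 0.1616]
eef_rot: [[-0.995, -0.095, 0.0], [-0.095, 0.995, 0.0], [-0.0, 0.0, -1.0]]
ft_force: [-0.5, -0.0, -0.9]
gripper_width: 0.132
gripper_force: 59.7
```

Tip is near 0.108 and moving freely; about 14 mm to go.

{"fn": "move_arm", "kwargs": {"commands": "1 0 0 .0005 0;1 0 0 .0005 0;1 0 0 .0005 0;1 0 0 .0005 0;1 0 0 .0005 0;1 0 0 .0005 0;1 0 0 .0005 0;1 0 0 .0005 0;1 0 0 .0005 0;1 0 0 .0005 0;1 0 0 .0005 0;1 0 0 .0005 0"}}

```text
time: 14.9
eef_pos: [0.5254, 0.1657, 0.1556]
eef_rot: [[-0.995, -0.095, 0.0], [-0.095, 0.995, 0.0], [-0.0, 0.0, -1.0]]
ft_force: [-0.4, 0.3, -1.1]
gripper_width: 0.137
gripper_force: 59.7
```

{"fn": "move_arm", "kwargs": {"commands": "1 0 0 .0005 0;1 0 0 .0005 0;1 0 0 .0005 0;1 0 0 .0005 0;1 0 0 .0005 0;1 0 0 .0005 0;1 0 0 .0005 0;1 0 0 .0005 0;1 0 0 .0005 0;1 0 0 .0005 0"}}

```text
time: 15.73
eef_pos: [0.5253, 0.1657, 0.1505]
eef_rot: [[-0.995, -0.095, -0.0], [-0.095, 0.995, -0.0], [0.0, -0.0, -1.0]]
ft_force: [-0.5, 0.5, -1.0]
gripper_width: 0.132
gripper_force: 59.7
```

{"fn": "move_arm", "kwargs": {"commands": "1 0 0 .0004 0;1 0 0 .0004 0;1 0 0 .0004 0;1 0 0 .0004 0;1 0 0 .0004 0;1 0 0 .0004 0;1 0 0 0 0"}}

```text
time: 16.32
eef_pos: [0.5253, 0.1657, 0.1481]
eef_rot: [[-0.995, -0.095, -0.0], [-0.095, 0.995, -0.0], [0.0, -0.0, -1.0]]
ft_force: [-0.9, -0.6, -0.3]
gripper_width: 0.129
gripper_force: 59.7
```

{"fn": "move_arm", "kwargs": {"commands": "1 0 0 .0003 0;1 0 0 .0003 0;1 0 0 0 0"}}

```text
time: 16.57
eef_pos: [0.5254, 0.1657, 0.1476]
eef_rot: [[-0.995, -0.095, 0.0], [-0.095, 0.995, 0.0], [-0.0, 0.0, -1.0]]
ft_force: [0.4, 0.2, -0.7]
gripper_width: 0.134
gripper_force: 59.8
```

{"fn": "move_arm", "kwargs": {"commands": "1 0 0 .0003 0;1 0 0 .0003 0;1 0 0 0 0"}}

```text
time: 16.82
eef_pos: [0.5254, 0.1657, 0.1475]
eef_rot: [[-0.995, -0.096, 0.001], [-0.096, 0.995, -0.0], [-0.001, -0.0, -1.0]]
ft_force: [-1.7, 0.6, 3.6]
gripper_width: 0.135
gripper_force: 60.8
```

{"fn": "move_arm", "kwargs": {"commands": "1 0 -.00018 0 3;1 0 -.00018 0 3;1 0 -.00018 0 3;1 0 -.00018 0 3;1 0 -.00018 0 3;1 0 -.00018 0 3;1 0 -.00018 0 3;1 0 -.00018 0 3"}}

```text
time: 17.48
eef_pos: [0.5262, 0.1656, 0.1476]
eef_rot: [[-0.947, 0.32, 0.003], [0.32, 0.947, 0.003], [-0.002, 0.004, -1.0]]
ft_force: [4.1, 7.8, 1.0]
gripper_width: 0.131
gripper_force: 60.0
```

{"fn": "move_arm", "kwargs": {"commands": "1 0 -.00018 0 3;1 0 -.00018 0 3;1 0 -.00018 0 3;1 0 -.00018 0 3;1 0 -.00018 0 3;1 0 -.00018 0 3;1 0 -.00018 0 3"}}

```text
time: 18.07
eef_pos: [0.5262, 0.1646, 0.1477]
eef_rot: [[-0.77, 0.638, 0.005], [0.638, 0.77, 0.003], [-0.002, 0.006, -1.0]]
ft_force: [5.9, 6.9, 0.1]
gripper_width: 0.13
gripper_force: 59.6
```

{"fn": "move_arm", "kwargs": {"commands": "1 0 -.00015 0 3;1 0 -.00015 0 3;1 0 -.00015 0 3;1 0 -.00015 0 3;1 0 -.00015 0 3;1 0 -.00015 0 3;1 0 0 0 0;1 0 0 0 0"}}

```text
time: 18.73
eef_pos: [0.5259, 0.1637, 0.1477]
eef_rot: [[-0.537, 0.844, 0.006], [0.844, 0.537, 0.003], [-0.001, 0.006, -1.0]]
ft_force: [5.4, 6.4, -0.8]
gripper_width: 0.132
gripper_force: 59.8
```

```bash
cat > look.py <<'E'
from h import *
import sys
s=manip.read_state();R=s["eef_rot"];print(s["time"],s["eef_pos"],"yaw",np.degrees(np.arctan2(R[1,1],R[0,1])),s["ft_force"],s["torque"])
for n,r in(("top",(160,240,110,80)),("side",(215,270,140,110))):
    c=cams.read_camera(n); m=mask(c,(100,110,20),(130,255,255),r); print(n,"blue px",m.sum()//255,cv2.boundingRect(m))
cv2.imwrite(f"pics/{sys.argv[1]}.png",crop(cams.read_camera("side"),215,200,150,170,3))
E
python3 look.py c6
```

```text
18.7333 [0.5258575  0.16369529 0.14767557] yaw 32.465752222784985 [ 5.44867354  6.43179428 -0.76395345] [ 1.24149263 -1.23014706  0.14019014]
top blue px 42 (228, 261, 30, 3)
side blue px 0 (0, 0, 0, 0)
```

View pics/c6.png

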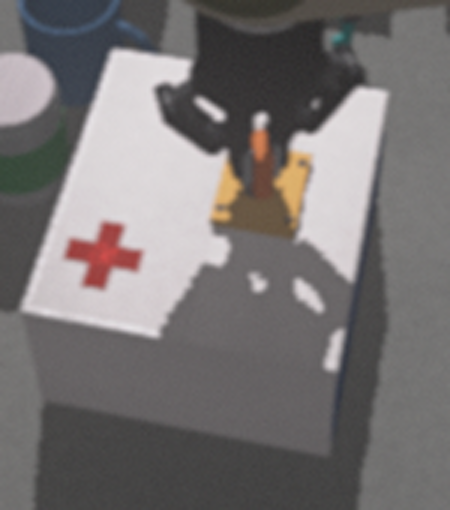

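Side view: the orange handle has turned about 63° and the drawer edge at the right is still shut. I'll turn a little further.

{"fn": "move_arm", "kwargs": {"commands": "1 0 -.0001 .0002 2;1 0 -.0001 0 2;1 0 -.0001 0 2;1 0 0 0 0;1 0 0 0 0;1 0 0 0 0"}}

```text
time: 19.38
eef_pos: [0.5257, 0.1634, 0.1476]
eef_rot: [[-0.446, 0.895, 0.006], [0.895, 0.446, 0.003], [-0.0, 0.007, -1.0]]
ft_force: [6.1, 5.1, -0.4]
gripper_width: 0.135
gripper_force: 59.9
```

```bash
python3 look.py c7
```

```text
19.3833 [0.52574307 0.16341603 0.14763857] yaw 26.475950439382682 [ 6.10157332  5.12531991 -0.37391602] [ 1.10920798 -1.3139421   0.12636794]
top blue px 44 (228, 261, 30, 3)
side blue px 0 (0, 0, 0, 0)
```

{"fn": "move_arm", "kwargs": {"commands": "1 0 -.0001 0 2;1 0 -.0001 0 2;1 0 0 0 0;1 0 0 0 0;1 0 0 0 0"}}

```text
time: 19.95
eef_pos: [0.5254, 0.1631, 0.1476]
eef_rot: [[-0.382, 0.924, 0.005], [0.924, 0.382, 0.002], [-0.0, 0.006, -1.0]]
ft_force: [5.7, 3.6, 1.8]
gripper_width: 0.131
gripper_force: 60.1
```

```bash
python3 look.py c8
```

```text
19.95 [0.52535616 0.16307501 0.14761272] yaw 22.47606706188016 [5.70847981 3.64376132 1.83272887] [ 0.77920956 -1.08439252  0.08744726]
top blue px 103 (227, 273, 32, 6)
side blue px 65 (348, 297, 7, 38)
```

The drawer has sprung out: its blue edge in the top view moved about 15 px down. I'll release and retreat upward.

{"fn": "move_arm", "kwargs": {"commands": ".5 0 0 0 0;.3 0 0 0 0;.1 0 0 0 0;-.1 0 0 0 0;-.3 0 0 0 0;-.3 0 0 0 0;-.3 0 0 0 0"}}

```text
time: 20.68
eef_pos: [0.5235, 0.1623, 0.1468]
eef_rot: [[-0.382, 0.924, -0.0], [0.924, 0.382, -0.0], [0.0, -0.0, -1.0]]
ft_force: [0.2, 0.3, -0.2]
gripper_width: 0.65
gripper_force: 0.0
```

{"fn": "move_arm", "kwargs": {"commands": "-.3 0 0 -.004 0;-.3 0 0 -.01 0;-.3 0 0 -.02 0;-.3 0 0 -.03 0;-.3 0 0 -.03 0;-.3 0 0 -.03 0;-.3 0 0 -.02 0;-.3 0 0 0 0;-.3 0 0 0 0"}}

```text
time: 21.43
eef_pos: [0.5236, 0.1624, 0.2923]
eef_rot: [[-0.382, 0.924, 0.003], [0.924, 0.382, 0.0], [-0.001, 0.003, -1.0]]
ft_force: [-0.2, -0.1, -1.4]
gripper_width: 0.651
gripper_force: 0.0
```

```bash
python3 look.py c9
```

```text
21.4333 [0.52363989 0.16237376 0.29230184] yaw 22.481525488104317 [-0.15057537 -0.07008413 -1.43469683] [0.04748931 0.04433182 0.01543893]
top blue px 135 (216, 275, 43, 6)
side blue px 50 (348, 298, 7, 37)
```

View pics/c9.png

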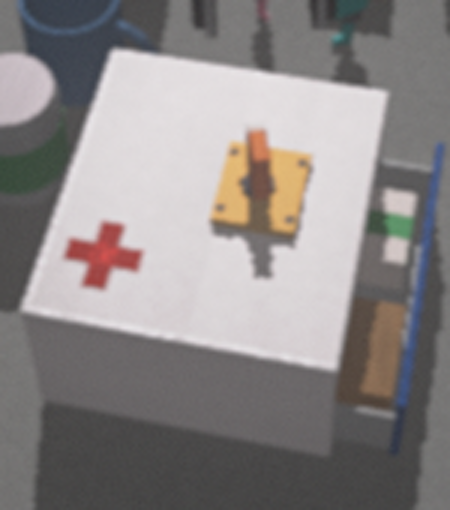

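The drawer is fully out, its blue front at the right, and the key stands upright in the lock, released, with the gripper clear.

```bash
python3 -c "
from workcell import manip
print(manip.hand_in())"
```

```text
the job is handed in; nothing more can be done
None
```

I handed the job in at about 21 s of the 64 s allowed, with no verdict returned: the orange key is home, turned and standing upright in the lock, released; the blue drawer has sprung out; and the arm touched nothing but the orange key.

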